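# Slide a nose-heavy castor tray across the gap to the sprung end stop

## Task

Slide the loaded black tray along, runners on the decks, from its stand across the open gap onto the other stand and on until its front wall presses the sprung rubber pad there in a little way, and leave it there, square, with the pad still pressing on it. The loaded end leads and is heavy, so keep the tray level and do not let its nose sag into the gap, do not lift it over, do not bear down hard on it, and do not ram the stop: feel for the pad and push it gently. Keep the two castor wheels in their pockets and leave everything else on the table alone.

Things in the scene. Friction and masses are not known exactly. Their poses are not given: they have to be found in the camera images.
- tray_center (a point): Centre of the black plastic tray, 25 mm above the deck. 170 mm wide (its x), 240 mm long (its y), 4 mm walls 46 mm high over the deck, floor top at 14 mm. It travels along its own -y: the -y end is the nose. Loaded 0.8 to 0.95 kg; centre of mass about 45 to 55 mm to -y of this point, so unheld it tips into the gap before the nose is across. From 48 mm to -y of here to the rear wall it is empty.
- tab (a point): Grip tab: upright plate at the tray's rear (+y) wall, 60 mm wide (tray x), 8 mm thick (tray y), rising from the tray floor to 80 mm above the deck. This point is in its middle, 62 mm above the deck and 116 mm to +y of the tray centre; axes as the tray's. Can be pinched across its 8 mm from above.
- nose (a point): Middle of the tray's front wall, outer face, 25 mm above the deck, 120 mm ahead of the tray centre; axes as the tray's.
- infeed: The stand that the tray starts on: flat aluminium deck 250 mm (x) by 280 mm (y) on steel legs, deck top 60 mm above the table. Origin on the table under the deck's centre; the gap begins at its -y edge, 140 mm from the origin. Fixed.
- outfeed: Receiving stand beyond the gap (95 to 115 mm wide) to -y of the infeed: deck 250 mm (x) by 400 mm (y), same height. Origin on the table under the deck's centre; its gap-side edge is at y = +200 mm, bevelled 5 mm down over the last 12 mm. Its yaw differs by up to 0.03 rad from the infeed's. Fixed.
- stop: Sprung stop at the outfeed's far end. Origin on the deck at the centre of the bracket's foot (120 wide, 12 thick, 50 high), 192 mm to -y of the outfeed origin, same axes. A rubber pad before it (90 wide, 16 to 44 mm over the deck) faces +y, 34 to 114 mm from here: hidden setting. It resists with 1.2 N at touch, 0.4 N more per mm, solid after 6 mm; keep under 15 N. Tray friction (4 to 8 N) holds against it.
- wheel_a (a point): Castor wheel, a flat-lying rubber disc 50 mm across, 24 mm high, loose in the tray's left front pocket (tray -x); point at its centre.
- wheel_b (a point): The same wheel in the other front pocket (tray +x).
- screw_tub: White open tub of screws, 100 x 130 mm, 70 mm high, on the table; origin under its centre. Leave alone.
- driver: Screwdriver lying on the table, about 200 mm long, origin under its middle. Leave alone.
- spare_a: Spare castor wheel lying on the table down in the gap between the stands, 50 mm across, 24 mm high. Leave alone.
- spare_b: Second spare castor wheel, the same. Leave alone.
- carry_handle: Black carrying handle lying on the table, about 155 mm long, 16 mm high. Leave alone.
- tape: Empty cardboard core ring lying on the table, 90 mm across, 24 mm high. Leave alone.
- hinge_box: Small closed carton, 70 x 110 mm, 45 mm high, on the table. Leave alone.
- tray: The whole tray; origin between the runners' undersides, under the tray centre (25 mm below it), axes the same. It slides on two round runners 130 mm apart along y, whose front ends turn up 4 mm over the last 10 mm.

How it is judged:
On the way, in this order (a step that is already met when the one before it is completed fails the run):
1. the nose has crossed the gap and is over the outfeed deck, tray level (y of nose in the frame of outfeed below 0.18 m and angle between tray_center's own z axis and vertical below 0.05 rad), for 0.1 s.
2. the tray has met the pad, pushing it with more than 1 N (contact force between tray and stop above 1 N), for 0.3 s.
At the end, for the whole second after the job is handed in: The tray rests wholly on the outfeed deck, level (within 0.03 rad), square to the stand within 0.10 rad and centred sideways within 30 mm, still, let go, and its front wall still touches the sprung pad with more than 0.4 N (contact force between tray and stop above 0.4 N and y of tray_center in the frame of outfeed between -0.055 and 0.065 m and x of tray_center in the frame of outfeed between -0.03 and 0.03 m and angle between the y axis of tray_center and the y axis of outfeed, either way round below 0.1 rad and angle between tray_center's own z axis and vertical below 0.03 rad and height (world z) of tray_center between 0.08 and 0.09 m and linear speed of tray below 0.02 m/s).
It fails at once if the tray tips by more than 0.06 rad (nose sags into the gap) or is lifted more than 8 mm off the deck (angle between tray_center's own z axis and vertical above 0.06 rad or height (world z) of tray_center above 0.093 m).
It fails at once if the stop is pushed with more than 15 N by the tray, or touched by the robot itself (contact force between tray and stop above 15 N or contact force between any of the fingers, the arm and stop above 1 N).
It fails at once if the tray is pressed on either stand with more than 35 N in all (contact force between tray and infeed above 35 N or contact force between tray and outfeed above 35 N).
It fails at once if a castor wheel leaves its pocket (z of any of wheel_a, wheel_b in the frame of tray_center above 0.02 m or y of any of wheel_a, wheel_b in the frame of tray_center above -0.06 m).
It fails at once if something else on the table is moved by more than 20 mm (distance of any of screw_tub, driver, spare_a, spare_b, carry_handle, tape, hinge_box from where it was at the start of the episode above 0.02 m).
It also fails if it takes over 72 s, if anything falls off the work surface, if the arm or the gripper's body presses on something with over 40 N, if the wrist force passes 120 N, or if a joint passes its speed limit or range.

## Robot

A 7-joint arm with a two-finger parallel gripper is mounted at the origin on the work surface. World frame = base frame: x ahead of the robot, y to its left, z up, the work surface at z = 0. Lengths are in m, angles in rad, forces in N, time in s.
With the tool pointing down it reaches from about 0.35 to 0.9 m from the base axis. Payload 19.9 kg.
Tool frame: the origin (TCP) lies at the very end of the fingers, on their centre line; the grasp point (between the pads) lies 19 mm behind it (pinch_z is the distance from the TCP to the grasp point, in m); z points along the fingers, y is the line along which they close (so a half turn about z gives the same grasp; the last joint's range is limited). The gripper opens to 94 mm and grips with 3 to 60 N. Pads are 16 mm wide; open, the fingers measure 119 mm over their backs; the gripper's body (75 mm by 177 mm) begins 78 mm behind the grasp point.
Start: joints at [-1.244, 0.417, -0.01, 1.614, 0.005, 1.111, -0.053], TCP at [0.225, 0.583, 0.205] pointing down, gripper open.
Joint ranges: [-2.81, 2.81], [-0.39, 2.02], [-1.27, 1.25], [0.06, 2.57], [-1.19, 4.33], [0.19, 2], [-2.82, 2.82]. Speed limits (rad/s): [1.89, 1.89, 2.39, 2.39, 3.01, 3.01, 3.01].

## Interface

Orientations are given as a rotation vector (axis times angle).
In Python, from workcell import * gives the robot as it stands.
- The arm moves only by the tool servo_tool, never from a script. Its argument "series" is a list of rows, each a list of 3 entries, a list of its own where there are three numbers: the shift along the tool's x, y, z in m, then the turn, a rotation vector about the tool's x, y, z in rad, then the finger opening in m, from 0 to 0.094. A call has exactly 10 rows; each row shifts and turns the commanded pose from where the row before left it, along the tool's axes as they then stand; what a row does not reach is not made up. A row lasts 1/10 s, in which the tool goes at most 50 mm and 8.59 degrees, less where a joint would pass 70% of its speed; a pose out of reach is approached as far as the arm can. A call with a gripper value outside its range is refused whole. The fingers move at their own pace and stop on an object; "grip_force" is the grip in N (left out, the last holds). Time passes only in rows, so rows that do not move let the fingers close, or fill a call up. It gives the time, the measured TCP pose, the force, the opening and the grip force at its end, in the units of the state.
- state(): the state, without advancing time (a new reading comes with each control period).
- snapshot(name): name is "scene" or "top"; returns the picture (400x640x3 uint8, red, green, blue); there is no depth.
- camera_model(name): a dict with "fx", "fy", "cx", "cy" (pixels), "k1" (the pictures are not rectified: a ray, as slopes to the right and down, at radius r is drawn at 1 + k1 r^2 times it, then the intrinsics apply), "R" (3x3) and "t" (3): a world point X has camera coordinates R X + t. Camera axes: x right, y down, z forward; pixel columns grow to the right and rows downward; lengths in m; the calibration is good to about 2 mm. A picture is of the moment at which its call begins. camera_model takes no time and is no camera call.
- sign_off(): hands the job in; it is judged then, once.
The state is a dict: "t": time; "joints": joint angles; "joint_velocities": joint speeds; "joint_efforts": joint torques, N m; "tool_pos": TCP position; "tool_rot": TCP orientation; "ft_force": force on the tool from outside, world axes, zero at the start; "moment": the same for the moment, N m; "width": finger opening in m; "gripper_force": force on a finger pad.
Only numpy, scipy, OpenCV 4.12 (cv2) and the standard library are available. Lean on these libraries where they do the work, as an engineer would, in place of code of your own. Each camera call takes 0.05 s, during which the arm holds its last target. There are 200 camera calls.

## Working session

There is one attempt and no reset: what is moved stays moved. The work goes in short steps, Python scripts to look and compute and a tool call to move; the robot and the scene stay as the last step left them, time stands still between calls to the robot, and variables do not carry over. Pictures are saved under pics/ and viewed, at most 10 in all, crops included, and the job is handed in when it is done.

Besides the shell and the picture viewer there is one more tool, called after "Emit:" as name(argument=value, ...) on one line, values as JSON. servo_tool: Moves the arm, as the interface text tells. Its arguments: {"type":"object","properties":{"series":{"type":"array"},"grip_force":{"type":"number"}},"required":["series"]}

```bash
mkdir -p pics
python3 - <<'E'
from workcell import *
import cv2,numpy as np
for n in("scene","top"):
    cv2.imwrite(f"pics/{n}0.png",snapshot(n)[:,:,::-1]); print({k:np.round(v,4).tolist() for k,v in camera_model(n).items()})
s=state();print({k:np.round(v,4).tolist() for k,v in s.items()})
E
```

```text
{'fx': 421.9923, 'fy': 421.9923, 'cx': 309.0623, 'cy': 195.3571, 'k1': 0.0348, 'R': [[-0.0988, 0.995, -0.0155], [0.7734, 0.067, -0.6304], [-0.6262, -0.0743, -0.7761]], 't': [0.074, -0.3704, 1.717]}
{'fx': 420.2048, 'fy': 420.2048, 'cx': 317.5636, 'cy': 194.3556, 'k1': -0.1138, 'R': [[0.0223, -0.9997, -0.0044], [-0.9949, -0.0217, -0.0984], [0.0982, 0.0065, -0.9951]], 't': [-0.0106, 0.5837, 1.6932]}
{'t': 0.1, 'joints': [-1.2445, 0.4179, -0.0103, 1.6141, 0.0047, 1.1107, -0.053], 'joint_velocities': [-0.0, -0.0002, 0.0008, -0.001, 0.0007, 0.0025, 0.0008], 'joint_efforts': [0.0013, -85.2563, 0.6391, -42.6696, -0.0491, 0.0164, 0.0], 'tool_pos': [0.2246, 0.5829, 0.2049], 'tool_rot': [-0.5745, -3.0885, 0.0016], 'ft_force': [-0.1755, -0.022, 0.0354], 'moment': [-0.0351, 0.0206, 0.0154], 'gripper_force': 0.0, 'width': 0.0938}
```

View pics/scene0.png

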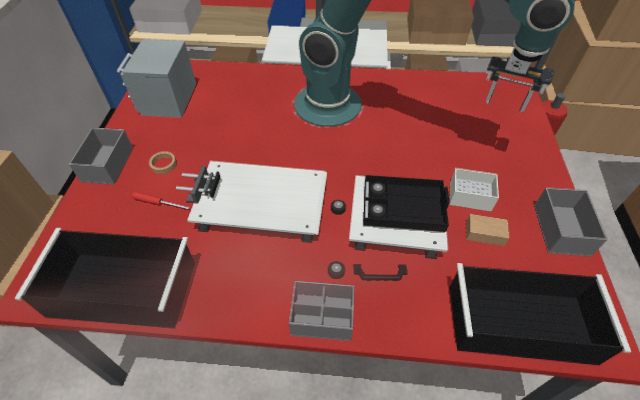

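View pics/top0.png

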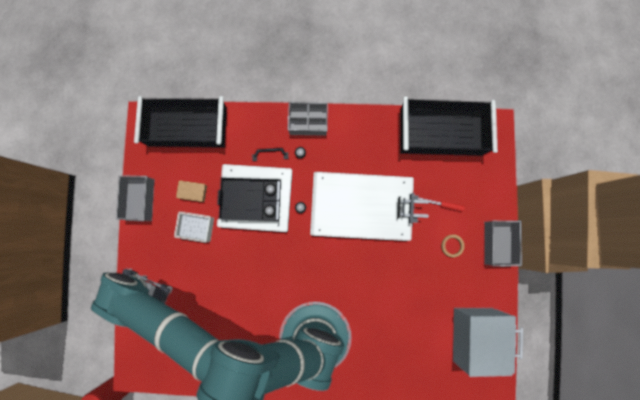

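```bash
cat > h.py <<'E'
import cv2,numpy as np
from workcell import *
def cast(n,uv,z):
    c=camera_model(n);K=np.array([[c["fx"],0,c["cx"]],[0,c["fy"],c["cy"]],[0,0,1]])
    p=cv2.undistortPoints(np.array(uv,float).reshape(-1,1,2),K,np.array([c["k1"],0,0,0,0.]),None,None).reshape(-1,2)
    R=np.array(c["R"]);t=np.array(c["t"]);C=-R.T@t;d=np.c_[p,np.ones(len(p))]@R
    return C+d*((z-C[2])/d[:,2])[:,None]
def rect(n,mask,z):
    cs,_=cv2.findContours(mask.astype(np.uint8),cv2.RETR_EXTERNAL,cv2.CHAIN_APPROX_NONE)
    c=max(cs,key=cv2.contourArea)
    return cv2.minAreaRect(cast(n,c,z)[:,:2].astype(np.float32)),cv2.boundingRect(c)
E
python3 - <<'E'
from h import *
im=cv2.imread("pics/top0.png").astype(int);s=cv2.imread("pics/scene0.png").astype(int)
for n,I,bx in(("top",im,((150,300),(215,296),(305,420))),("scene",s,((150,260),(345,455),(185,335)))):
    (r0,r1),i,o=bx
    for nm,(a,b) in(("in",i),("out",o)):
        for th in (120,150):
            m=np.zeros(I.shape[:2],bool);m[r0:r1,a:b]=I.min(2)[r0:r1,a:b]>th
            print(n,nm,th,rect(n,m,.06))
    m=np.zeros(I.shape[:2],bool);a,b=i;m[r0:r1,a:b]=I.max(2)[r0:r1,a:b]<90
    print(n,"tray",rect(n,m,.106))
a=cv2.resize(cv2.imread("pics/top0.png")[160:245,170:420],None,fx=3.2,fy=3.2,interpolation=2)
b=cv2.resize(cv2.imread("pics/scene0.png")[155:255,185:455],None,fx=2.96,fy=2.96,interpolation=2)
b=b[:,:800];cv2.imwrite("pics/c.png",np.vstack([a[:,:b.shape[1]],np.pad(b,((0,0),(0,a.shape[1]-b.shape[1]),(0,0)))]) )
E
```

```text
top in 120 (((0.5634263157844543, 0.257699579000473), (0.28881147503852844, 0.2589101791381836), 87.4852294921875), (217, 164, 75, 68))
top in 150 (((0.5635840892791748, 0.25729402899742126), (0.2856755256652832, 0.25637301802635193), 87.35918426513672), (217, 164, 75, 68))
top out 120 (((0.5394930243492126, -0.1772705465555191), (0.4080243408679962, 0.25956249237060547), 87.99537658691406), (310, 172, 104, 69))
top out 150 (((0.5391811728477478, -0.1778581291437149), (0.40470224618911743, 0.2567374110221863), 88.08507537841797), (311, 172, 103, 69))
top tray (((0.551957368850708, 0.2789848744869232), (0.23169897496700287, 0.1627424955368042), 89.5218734741211), (218, 178, 60, 43))
scene in 120 (((0.5649775266647339, 0.2564632296562195), (0.2821870744228363, 0.2579582929611206), 87.37552642822266), (349, 175, 99, 77))
scene in 150 (((0.565359354019165, 0.2566821575164795), (0.2808246314525604, 0.2546500563621521), 87.28618621826172), (349, 176, 99, 75))
scene out 120 (((0.5407607555389404, -0.17771615087985992), (0.4030788242816925, 0.2587975859642029), 88.09529113769531), (187, 161, 140, 74))
scene out 150 (((0.5401440262794495, -0.1775502860546112), (0.4015352427959442, 0.2535833418369293), 88.06251525878906), (188, 161, 139, 73))
scene tray (((0.5664313435554504, 0.2745073437690735), (0.2525574266910553, 0.1950371265411377), 89.54443359375), (363, 175, 87, 57))Traceback (most recent call last):
  File "<stdin>", line 13, in <module>
    return _nx.concatenate(arrs, 0, dtype=dtype, casting=casting)
           ~~~~~~~~~~~~~~~^^^^^^^^^^^^^^^^^^^^^^^^^^^^^^^^^^^^^^^
ValueError: all the input array dimensions except for the concatenation axis must match exactly, but along dimension 1, the array at index 0 has size 799 and the array at index 1 has size 800
```

Run:
```python
import cv2,numpy as np
a=cv2.imread("pics/top0.png")[160:240,210:300];b=cv2.imread("pics/scene0.png")[165:245,345:455]
cv2.imwrite("pics/c.png",np.hstack([cv2.convertScaleAbs(cv2.resize(x,None,fx=4,fy=4,interpolation=2),alpha=1.6,beta=20) for x in(a,b)]))
```

```text
(no output)
```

View pics/c.png

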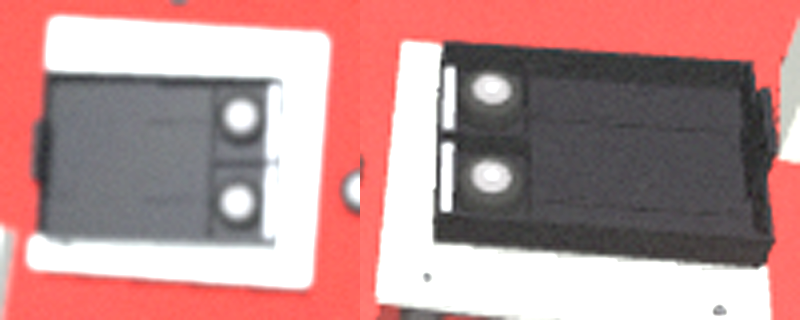

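Run:
```python
from h import *
S=lambda x,y:((x-360+1.5)/4+345-.0-.375,(y)/4+165-.375)
T=lambda x,y:(x/4+210-.375,y/4+160-.375)
sc=cast("scene",[S(445,43),S(752,62),S(437,213),S(771,237)],.106)
tp=cast("top",[T(280,78),T(48,73),T(273,243),T(38,240)],.106)
for n,p in(("scene noseL rearL noseR rearR",sc),("top noseR rearR noseL rearL",tp)):
    print(n,p[:,:2].round(4).tolist())
    d=p[1]-p[0],p[3]-p[2];print([np.degrees(np.arctan2(-v[0],v[1])).round(2) for v in d],[np.linalg.norm(v).round(4) for v in d],p.mean(0))
# bright wheels: centroid
for n,f,(r,c) in(("top","top0",((178,222),(262,276))),("scene","scene0",((178,215),(371,390)))):
    g=cv2.imread(f"pics/{f}.png",0).astype(int);m=np.zeros_like(g,np.uint8);m[r[0]:r[1],c[0]:c[1]]=g[r[0]:r[1],c[0]:c[1]]>90
    _,_,st,ce=cv2.connectedComponentsWithStats(m);w=[ce[i] for i in range(1,len(st)) if 20<st[i,4]<300];print(n,np.round(w,1).tolist(),[int(s[4]) for s in st[1:]])
    p=cast(n,w,.098);print(p.round(4).tolist())
# tab top from top view and scene, z=.14
print(cast("top",[T(33,120),T(33,182)],.14)[:,:2].round(4).tolist(), cast("scene",[S(765,88),S(772,150)],.14)[:,:2].round(4).tolist())
```

```text
scene noseL rearL noseR rearR [[0.4706, 0.1548], [0.4705, 0.3907], [0.6367, 0.1513], [0.6368, 0.3877]]
[np.float64(0.03), np.float64(-0.04)] [np.float64(0.2359), np.float64(0.2363)] [0.55365124 0.27112649 0.106     ]
top noseR rearR noseL rearL [[0.6331, 0.1522], [0.6334, 0.3827], [0.471, 0.1541], [0.4682, 0.3853]]
[np.float64(-0.08), np.float64(0.67)] [np.float64(0.2305), np.float64(0.2313)] [0.55143301 0.26859909 0.106     ]
top [[269.7, 178.3], [269.6, 188.4], [268.8, 210.0]] [21, 54, 52, 5, 14]
[[0.6365, 0.1926, 0.098], [0.5965, 0.1915, 0.098], [0.5111, 0.192, 0.098]]
scene [[377.4, 186.9], [377.2, 208.8]] [52, 60]
[[0.5085, 0.1903, 0.098], [0.594, 0.1895, 0.098]]
[[0.5828, 0.3872], [0.5228, 0.3844]] [[0.5262, 0.387], [0.5847, 0.3859]]
```

Emit:
servo_tool(series=[[[0, 0, 0], [0, 0, -0.123], 0.06], [[0, 0, 0], [0, 0, -0.123], 0.06], [[0, 0, 0], [0, 0, -0.122], 0.06], [[-0.047, -0.0283, 0], [0, 0, 0], 0.06], [[-0.047, -0.0283, 0], [0, 0, 0], 0.06], [[-0.047, -0.0283, 0], [0, 0, 0], 0.06], [[-0.047, -0.0283, 0], [0, 0, 0], 0.06], [[-0.047, -0.0283, 0], [0, 0, 0], 0.06], [[-0.047, -0.0283, 0], [0, 0, 0], 0.06], [[-0.047, -0.0283, 0], [0, 0, 0], 0.06]], grip_force=40)

```text
t: 1.1
tool_pos: [0.526, 0.4013, 0.2053]
tool_rot: [0.001, -3.141, 0.0]
ft_force: [0.6, 1.3, -0.9]
width: 0.0601
gripper_force: 0.0
```

Emit:
servo_tool(series=[[[0, 0, 0], [0, 0, 0], 0.06], [[0, 0, 0], [0, 0, 0], 0.06], [[0, 0, 0.015], [0, 0, 0], 0.06], [[0, 0, 0.015], [0, 0, 0], 0.06], [[0, 0, 0.01], [0, 0, 0], 0.06], [[0, 0, 0], [0, 0, 0], 0.06], [[0, 0, 0], [0, 0, 0], 0.06], [[0, 0, 0], [0, 0, 0], 0.06], [[0, 0, 0], [0, 0, 0], 0.06], [[0, 0, 0], [0, 0, 0], 0.06]])

```text
t: 2.1
tool_pos: [0.5248, 0.4028, 0.1659]
tool_rot: [-0.0, 3.141, 0.001]
ft_force: [-0.1, -0.1, 0.4]
width: 0.0601
gripper_force: 0.0
```

Run:
```python
from h import *
a=snapshot("top")[:,:,::-1][155:235,195:305];b=snapshot("scene")[:,:,::-1][110:250,340:470]
cv2.imwrite("pics/d.png",np.vstack([cv2.convertScaleAbs(cv2.resize(x,(520,int(x.shape[0]*520/x.shape[1])-100*i),interpolation=2),alpha=1.6,beta=20) for i,x in enumerate((a,))])) ;cv2.imwrite("pics/e.png",cv2.convertScaleAbs(cv2.resize(b,None,fx=4,fy=4,interpolation=2),alpha=1.5,beta=15))
```

```text
(no output)
```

View pics/e.png

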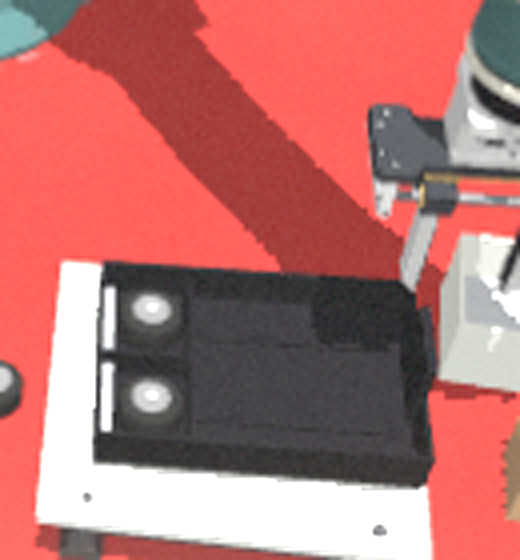

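Emit:
servo_tool(series=[[[-0.0145, -0.009, 0], [0, 0, 0], 0.06], [[-0.0145, -0.009, 0], [0, 0, 0], 0.06], [[0, 0, 0], [0, 0, 0], 0.06], [[0, 0, 0.016], [0, 0, 0], 0.06], [[0, 0, 0.016], [0, 0, 0], 0.06], [[0, 0, 0.017], [0, 0, 0], 0.06], [[0, 0, 0.017], [0, 0, 0], 0.06], [[0, 0, 0], [0, 0, 0], 0.06], [[0, 0, 0], [0, 0, 0], 0.06], [[0, 0, 0], [0, 0, 0], 0.06]])

```text
t: 3.2
tool_pos: [0.5539, 0.385, 0.1001]
tool_rot: [-0.001, 3.141, 0.001]
ft_force: [-0.6, 0.2, -0.1]
width: 0.0598
gripper_force: 0.0
```

Run:
```python
from h import *
b=snapshot("scene")[:,:,::-1][150:250,370:470];a=snapshot("top")[:,:,::-1][150:240,200:290]
cv2.imwrite("pics/f.png",np.hstack([cv2.convertScaleAbs(cv2.resize(x,(400,400),interpolation=2),alpha=1.8,beta=25) for x in(a,b)]))
```

```text
(no output)
```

View pics/f.png

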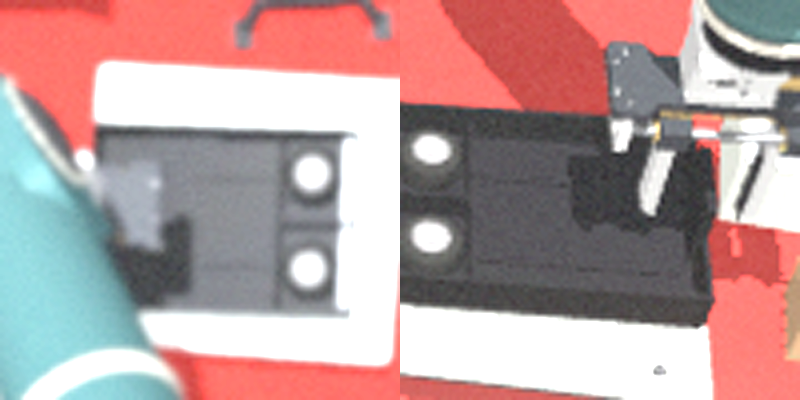

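The fingers straddle the tab: the inner one is at about (655,180) in the right-hand view and the outer one is behind the wall. There's no contact, so I'm closing.

Emit:
servo_tool(series=[[[0, 0, 0], [0, 0, 0], 0.045], [[0, 0, 0], [0, 0, 0], 0.03], [[0, 0, 0], [0, 0, 0], 0.02], [[0, 0, 0], [0, 0, 0], 0.015], [[0, 0, 0], [0, 0, 0], 0.01], [[0, 0, 0], [0, 0, 0], 0.006], [[0, 0, 0], [0, 0, 0], 0.004], [[0, 0, 0], [0, 0, 0], 0.0], [[0, 0, 0], [0, 0, 0], 0.0], [[0, 0, 0], [0, 0, 0], 0.0]], grip_force=10)

```text
t: 4.3
tool_pos: [0.5535, 0.3851, 0.0995]
tool_rot: [-0.001, 3.142, 0.001]
ft_force: [-0.3, 3.1, 0.1]
width: 0.0082
gripper_force: 10.0
```

Emit:
servo_tool(series=[[[0, 0, 0], [0, 0, 0], 0.0], [[0, 0, 0], [0, 0, 0], 0.0], [[-0.001, -0.002, 0], [0, 0, 0.008], 0.0], [[-0.001, -0.004, 0], [0, 0, 0.009], 0.0], [[-0.001, -0.004, 0], [0, 0, 0.009], 0.0], [[-0.001, -0.004, 0], [0, 0, 0.008], 0.0], [[0, -0.006, 0], [0, 0, 0], 0.0], [[0, -0.006, 0], [0, 0, 0], 0.0], [[0, -0.004, 0], [0, 0, 0], 0.0], [[0, 0, 0], [0, 0, 0], 0.0]], grip_force=55)

```text
t: 5.3
tool_pos: [0.557, 0.3536, 0.0994]
tool_rot: [-0.054, -3.141, 0.002]
ft_force: [0.5, -1.9, 0.7]
width: 0.0077
gripper_force: 55.0
```

Emit:
servo_tool(series=[[[0, -0.004, 0], [0, 0, 0], 0.0], [[0, -0.007, 0], [0, 0, 0], 0.0], [[0, -0.007, 0], [0, 0, 0], 0.0], [[0, -0.007, 0], [0, 0, 0], 0.0], [[0, -0.007, 0], [0, 0, 0], 0.0], [[0, -0.007, 0], [0, 0, 0], 0.0], [[0, -0.007, 0], [0, 0, 0], 0.0], [[0, -0.004, 0], [0, 0, 0], 0.0], [[0, 0, 0], [0, 0, 0], 0.0], [[0, 0, 0], [0, 0, 0], 0.0]])

```text
t: 6.3
tool_pos: [0.5553, 0.304, 0.0994]
tool_rot: [-0.054, -3.141, 0.002]
ft_force: [0.4, -1.7, 1.4]
width: 0.0078
gripper_force: 55.0
```

Emit:
servo_tool(series=[[[0, -0.004, 0], [0, 0, 0], 0.0], [[0, -0.006, 0], [0, 0, 0], 0.0], [[0, -0.006, 0], [0, 0, 0], 0.0], [[0, -0.006, 0], [0, 0, 0], 0.0], [[0, -0.006, 0], [0, 0, 0], 0.0], [[0, -0.005, 0], [0, 0, 0], 0.0], [[0, -0.003, 0], [0, 0, 0], 0.0], [[0, 0, 0], [0, 0, 0], 0.0], [[0, 0, 0], [0, 0, 0], 0.0], [[0, 0, 0], [0, 0, 0], 0.0]])

```text
t: 7.3
tool_pos: [0.554, 0.2689, 0.0995]
tool_rot: [0.053, 3.141, -0.0]
ft_force: [0.7, 3.0, 0.9]
width: 0.0078
gripper_force: 55.0
```

Run:
```python
from h import *
s=state();print({k:np.round(s[k],3).tolist() for k in("tool_pos","ft_force","moment")})
b=snapshot("scene")[:,:,::-1][130:260,250:450]
cv2.imwrite("pics/g.png",cv2.convertScaleAbs(cv2.resize(b,None,fx=4,fy=4,interpolation=2),alpha=1.5,beta=15))
```

```text
{'tool_pos': [0.554, 0.269, 0.099], 'ft_force': [0.667, 2.977, 0.905], 'moment': [1.04, -0.07, -0.068]}
```

View pics/g.png

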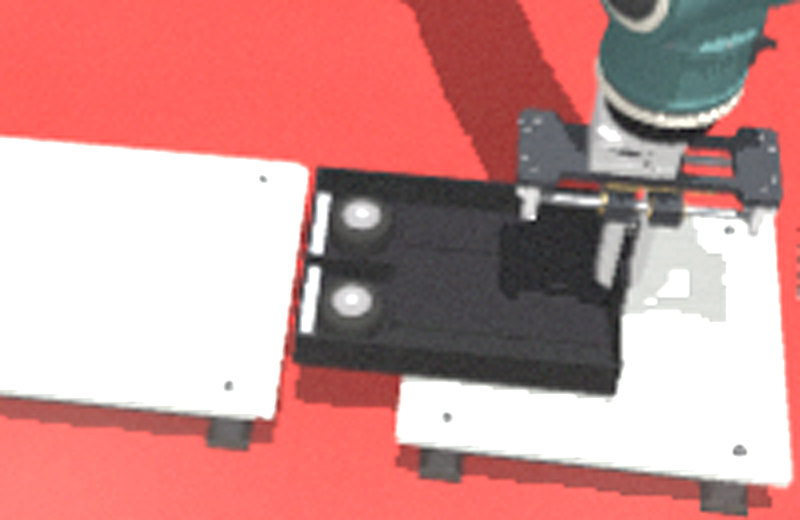

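The tray looks level and parallel to the decks. Its nose, at about (300,270), is just short of the outfeed edge.

Emit:
servo_tool(series=[[[0, -0.004, 0], [0, 0, 0], 0.0], [[0, -0.005, 0], [0, 0, 0], 0.0], [[0, -0.005, 0], [0, 0, 0], 0.0], [[0, -0.005, 0], [0, 0, 0], 0.0], [[0, -0.005, 0], [0, 0, 0], 0.0], [[0, -0.005, 0], [0, 0, 0], 0.0], [[0, -0.005, 0], [0, 0, 0], 0.0], [[0, -0.004, 0], [0, 0, 0], 0.0], [[0, -0.002, 0], [0, 0, 0], 0.0], [[0, 0, 0], [0, 0, 0], 0.0]])

```text
t: 8.35
tool_pos: [0.5526, 0.2285, 0.0994]
tool_rot: [-0.053, -3.141, 0.001]
ft_force: [-0.2, 0.8, 1.9]
width: 0.0072
gripper_force: 55.0
```

Emit:
servo_tool(series=[[[0, -0.005, 0], [0, 0, 0], 0.0], [[0, -0.008, 0], [0, 0, 0], 0.0], [[0, -0.008, 0], [0, 0, 0], 0.0], [[0, -0.008, 0], [0, 0, 0], 0.0], [[0, -0.008, 0], [0, 0, 0], 0.0], [[0, -0.008, 0], [0, 0, 0], 0.0], [[0, -0.008, 0], [0, 0, 0], 0.0], [[0, -0.008, 0], [0, 0, 0], 0.0], [[0, -0.008, 0], [0, 0, 0], 0.0], [[0, -0.004, 0], [0, 0, 0], 0.0]])

```text
t: 9.35
tool_pos: [0.55, 0.1554, 0.0994]
tool_rot: [-0.053, -3.141, 0.0]
ft_force: [0.0, 5.3, -0.1]
width: 0.0077
gripper_force: 55.0
```

Emit:
servo_tool(series=[[[0, -0.006, 0], [0, 0, 0], 0.0], [[0, -0.008, 0], [0, 0, 0], 0.0], [[0, -0.008, 0], [0, 0, 0], 0.0], [[0, -0.008, 0], [0, 0, 0], 0.0], [[0, -0.008, 0], [0, 0, 0], 0.0], [[0, -0.008, 0], [0, 0, 0], 0.0], [[0, -0.008, 0], [0, 0, 0], 0.0], [[0, -0.008, 0], [0, 0, 0], 0.0], [[0, -0.008, 0], [0, 0, 0], 0.0], [[0, -0.004, 0], [0, 0, 0], 0.0]])

```text
t: 10.35
tool_pos: [0.5475, 0.0815, 0.0995]
tool_rot: [-0.053, -3.141, 0.0]
ft_force: [-0.2, 5.4, 0.1]
width: 0.0075
gripper_force: 55.0
```

Run:
```python
from h import *
b=snapshot("scene")[:,:,::-1][150:250,170:370]
cv2.imwrite("pics/i.png",cv2.convertScaleAbs(cv2.resize(b,None,fx=4,fy=4,interpolation=2),alpha=1.5,beta=15))
```

```text
(no output)
```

View pics/i.png

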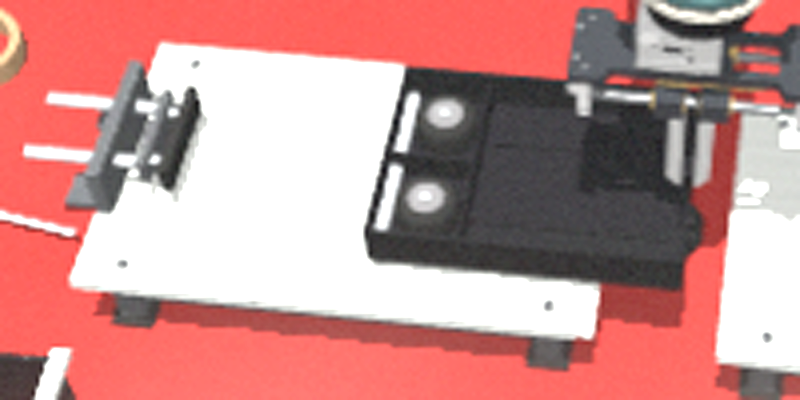

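The pad face is at about (177–200, 100–188), and the tray is square on the outfeed.

Run:
```python
from h import *
S=lambda x,y:(x/4+170-.375,y/4+150-.375)
o=np.array([.54,-.1777]);u=np.array([.0337,.9994])
for z,pts in((.104,[S(193,90),S(168,165)]),(.076,[S(202,118),S(177,190)]),(.106,[S(406,70),S(368,232)])):
    p=cast("scene",pts,z)[:,:2]; print(z,p.round(4).tolist(),((p-o)@u).round(4))
```

```text
0.104 [[0.4952, -0.3162], [0.5733, -0.3172]] [-0.14   -0.1383]
0.076 [[0.5, -0.3129], [0.5753, -0.3151]] [-0.1365 -0.1361]
0.106 [[0.4609, -0.1496], [0.6256, -0.1523]] [0.0254 0.0283]
```

Emit:
servo_tool(series=[[[0, -0.006, 0], [0, 0, 0], 0.0], [[0, -0.008, 0], [0, 0, 0], 0.0], [[0, -0.008, 0], [0, 0, 0], 0.0], [[0, -0.008, 0], [0, 0, 0], 0.0], [[0, -0.008, 0], [0, 0, 0], 0.0], [[0, -0.008, 0], [0, 0, 0], 0.0], [[0, -0.008, 0], [0, 0, 0], 0.0], [[0, -0.008, 0], [0, 0, 0], 0.0], [[0, -0.006, 0], [0, 0, 0], 0.0], [[0, -0.002, 0], [0, 0, 0], 0.0]])

```text
t: 11.4
tool_pos: [0.5452, 0.0116, 0.0994]
tool_rot: [-0.053, -3.141, 0.0]
ft_force: [0.6, 5.8, -0.3]
width: 0.0079
gripper_force: 55.0
```

Emit:
servo_tool(series=[[[0, -0.005, 0], [0, 0, 0], 0.0], [[0, -0.007, 0], [0, 0, 0], 0.0], [[0, -0.007, 0], [0, 0, 0], 0.0], [[0, -0.007, 0], [0, 0, 0], 0.0], [[0, -0.007, 0], [0, 0, 0], 0.0], [[0, -0.007, 0], [0, 0, 0], 0.0], [[0, -0.007, 0], [0, 0, 0], 0.0], [[0, -0.005, 0], [0, 0, 0], 0.0], [[0, -0.003, 0], [0, 0, 0], 0.0], [[0, -0.002, 0], [0, 0, 0], 0.0]])

```text
t: 12.4
tool_pos: [0.5433, -0.0449, 0.0994]
tool_rot: [-0.053, -3.141, -0.0]
ft_force: [0.2, 5.2, -0.1]
width: 0.0075
gripper_force: 55.0
```

Emit:
servo_tool(series=[[[0, -0.001, 0], [0, 0, 0], 0.0], [[0, -0.001, 0], [0, 0, 0], 0.0], [[0, -0.001, 0], [0, 0, 0], 0.0], [[0, -0.001, 0], [0, 0, 0], 0.0], [[0, -0.001, 0], [0, 0, 0], 0.0], [[0, -0.001, 0], [0, 0, 0], 0.0], [[0, -0.001, 0], [0, 0, 0], 0.0], [[0, -0.001, 0], [0, 0, 0], 0.0], [[0, -0.001, 0], [0, 0, 0], 0.0], [[0, -0.001, 0], [0, 0, 0], 0.0]])

```text
t: 13.4
tool_pos: [0.543, -0.0546, 0.0994]
tool_rot: [-0.052, -3.141, -0.0]
ft_force: [0.1, 6.1, 0.2]
width: 0.0075
gripper_force: 55.0
```

Emit:
servo_tool(series=[[[0, -0.001, 0], [0, 0, 0], 0.0], [[0, -0.001, 0], [0, 0, 0], 0.0], [[0, -0.001, 0], [0, 0, 0], 0.0], [[0, -0.001, 0], [0, 0, 0], 0.0], [[0, -0.001, 0], [0, 0, 0], 0.0], [[0, -0.001, 0], [0, 0, 0], 0.0], [[0, -0.001, 0], [0, 0, 0], 0.0], [[0, -0.001, 0], [0, 0, 0], 0.0], [[0, 0, 0], [0, 0, 0], 0.0], [[0, 0, 0], [0, 0, 0], 0.0]])

```text
t: 14.4
tool_pos: [0.5427, -0.0629, 0.0994]
tool_rot: [-0.053, -3.141, 0.0]
ft_force: [0.4, 5.2, -0.7]
width: 0.0079
gripper_force: 55.0
```

Emit:
servo_tool(series=[[[0, -0.0005, 0], [0, 0, 0], 0.0], [[0, -0.0005, 0], [0, 0, 0], 0.0], [[0, -0.0005, 0], [0, 0, 0], 0.0], [[0, -0.0005, 0], [0, 0, 0], 0.0], [[0, -0.0005, 0], [0, 0, 0], 0.0], [[0, -0.0005, 0], [0, 0, 0], 0.0], [[0, -0.0005, 0], [0, 0, 0], 0.0], [[0, -0.0005, 0], [0, 0, 0], 0.0], [[0, 0, 0], [0, 0, 0], 0.0], [[0, 0, 0], [0, 0, 0], 0.0]])

```text
t: 15.4
tool_pos: [0.5426, -0.067, 0.0994]
tool_rot: [-0.053, -3.141, 0.0]
ft_force: [-0.4, 4.5, -1.0]
width: 0.0079
gripper_force: 55.0
```

Emit:
servo_tool(series=[[[0, -0.0005, 0], [0, 0, 0], 0.0], [[0, -0.0005, 0], [0, 0, 0], 0.0], [[0, -0.0005, 0], [0, 0, 0], 0.0], [[0, -0.0005, 0], [0, 0, 0], 0.0], [[0, -0.0005, 0], [0, 0, 0], 0.0], [[0, -0.0005, 0], [0, 0, 0], 0.0], [[0, -0.0005, 0], [0, 0, 0], 0.0], [[0, -0.0005, 0], [0, 0, 0], 0.0], [[0, -0.0005, 0], [0, 0, 0], 0.0], [[0, -0.0005, 0], [0, 0, 0], 0.0]])

```text
t: 16.4
tool_pos: [0.5424, -0.072, 0.0994]
tool_rot: [-0.053, -3.141, -0.0]
ft_force: [-0.1, 4.6, -0.6]
width: 0.008
gripper_force: 55.0
```

Emit:
servo_tool(series=[[[0, -0.0003, 0], [0, 0, 0], 0.0], [[0, -0.0003, 0], [0, 0, 0], 0.0], [[0, -0.0003, 0], [0, 0, 0], 0.0], [[0, -0.0003, 0], [0, 0, 0], 0.0], [[0, -0.0003, 0], [0, 0, 0], 0.0], [[0, -0.0003, 0], [0, 0, 0], 0.0], [[0, -0.0003, 0], [0, 0, 0], 0.0], [[0, -0.0003, 0], [0, 0, 0], 0.0], [[0, -0.0003, 0], [0, 0, 0], 0.0], [[0, -0.0003, 0], [0, 0, 0], 0.0]])

```text
t: 17.4
tool_pos: [0.5423, -0.075, 0.0995]
tool_rot: [-0.053, -3.141, -0.0]
ft_force: [-0.7, 5.5, 0.0]
width: 0.0077
gripper_force: 55.0
```

Run:
```python
from h import *
s=state();print(s["ft_force"],s["tool_pos"])
b=snapshot("scene")[:,:,::-1][150:240,170:290]
cv2.imwrite("pics/j.png",cv2.convertScaleAbs(cv2.resize(b,None,fx=6,fy=6,interpolation=2),alpha=1.7,beta=25))
```

```text
[-7.25905738e-01  5.51388355e+00  3.65580144e-03] [ 0.54228477 -0.07496635  0.09945096]
```

View pics/j.png

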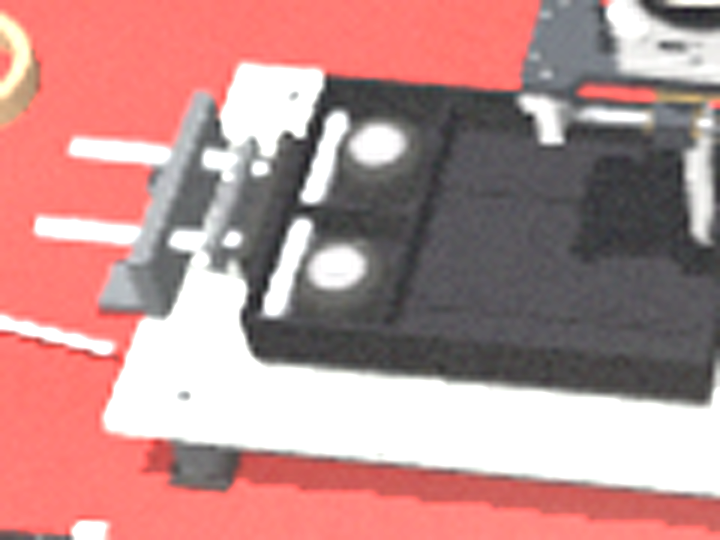

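The nose at about (250–310, 90–350) is within a few mm of the pad. I'm continuing to feel for it.

Emit:
servo_tool(series=[[[0, -0.0003, 0], [0, 0, 0], 0.0], [[0, -0.0003, 0], [0, 0, 0], 0.0], [[0, -0.0003, 0], [0, 0, 0], 0.0], [[0, -0.0003, 0], [0, 0, 0], 0.0], [[0, -0.0003, 0], [0, 0, 0], 0.0], [[0, -0.0003, 0], [0, 0, 0], 0.0], [[0, -0.0003, 0], [0, 0, 0], 0.0], [[0, -0.0003, 0], [0, 0, 0], 0.0], [[0, -0.0003, 0], [0, 0, 0], 0.0], [[0, -0.0003, 0], [0, 0, 0], 0.0]])

```text
t: 18.45
tool_pos: [0.5422, -0.078, 0.0994]
tool_rot: [-0.053, -3.141, 0.0]
ft_force: [0.6, 6.1, -0.4]
width: 0.0076
gripper_force: 55.0
```

Emit:
servo_tool(series=[[[0, -0.0002, 0], [0, 0, 0], 0.0], [[0, -0.0002, 0], [0, 0, 0], 0.0], [[0, -0.0002, 0], [0, 0, 0], 0.0], [[0, -0.0002, 0], [0, 0, 0], 0.0], [[0, -0.0002, 0], [0, 0, 0], 0.0], [[0, -0.0002, 0], [0, 0, 0], 0.0], [[0, -0.0002, 0], [0, 0, 0], 0.0], [[0, -0.0002, 0], [0, 0, 0], 0.0], [[0, -0.0002, 0], [0, 0, 0], 0.0], [[0, -0.0002, 0], [0, 0, 0], 0.0]])

```text
t: 19.45
tool_pos: [0.5421, -0.0798, 0.0995]
tool_rot: [-0.053, -3.141, -0.0]
ft_force: [0.8, 6.1, -0.2]
width: 0.0077
gripper_force: 55.0
```

Emit:
servo_tool(series=[[[0, -0.0002, 0], [0, 0, 0], 0.0], [[0, -0.0002, 0], [0, 0, 0], 0.0], [[0, -0.0002, 0], [0, 0, 0], 0.0], [[0, -0.0002, 0], [0, 0, 0], 0.0], [[0, -0.0002, 0], [0, 0, 0], 0.0], [[0, -0.0002, 0], [0, 0, 0], 0.0], [[0, -0.0002, 0], [0, 0, 0], 0.0], [[0, -0.0002, 0], [0, 0, 0], 0.0], [[0, -0.0002, 0], [0, 0, 0], 0.0], [[0, -0.0002, 0], [0, 0, 0], 0.0]])

```text
t: 20.45
tool_pos: [0.5421, -0.0817, 0.0994]
tool_rot: [-0.053, -3.141, -0.0]
ft_force: [1.1, 7.1, -0.7]
width: 0.0075
gripper_force: 55.0
```

Emit:
servo_tool(series=[[[0, -0.0002, 0], [0, 0, 0], 0.0], [[0, -0.0002, 0], [0, 0, 0], 0.0], [[0, -0.0002, 0], [0, 0, 0], 0.0], [[0, -0.0002, 0], [0, 0, 0], 0.0], [[0, -0.0002, 0], [0, 0, 0], 0.0], [[0, -0.0002, 0], [0, 0, 0], 0.0], [[0, -0.0002, 0], [0, 0, 0], 0.0], [[0, -0.0001, 0], [0, 0, 0], 0.0], [[0, -0.0001, 0], [0, 0, 0], 0.0], [[0, -0.0001, 0], [0, 0, 0], 0.0]])

```text
t: 21.45
tool_pos: [0.542, -0.0833, 0.0995]
tool_rot: [-0.053, -3.141, -0.001]
ft_force: [0.8, 7.6, -0.3]
width: 0.0075
gripper_force: 55.0
```

Run:
```python
from h import *
f=[]
for i in range(12):
    f.append(state()["ft_force"][1]); snapshot("top")
print(np.round(f,2),state()["tool_pos"],state()["t"])
```

```text
[7.58 7.49 7.65 6.84 7.93 7.01 7.02 7.12 6.84 6.51 7.79 7.48] [ 0.54202766 -0.08330729  0.09945865] 22.05
```

Emit:
servo_tool(series=[[[0, -0.0002, 0], [0, 0, 0], 0.0], [[0, -0.0002, 0], [0, 0, 0], 0.0], [[0, -0.0002, 0], [0, 0, 0], 0.0], [[0, -0.0002, 0], [0, 0, 0], 0.0], [[0, -0.0002, 0], [0, 0, 0], 0.0], [[0, 0, 0], [0, 0, 0], 0.0], [[0, 0, 0], [0, 0, 0], 0.0], [[0, 0, 0], [0, 0, 0], 0.0], [[0, 0, 0], [0, 0, 0], 0.0], [[0, 0, 0], [0, 0, 0], 0.0]])

```text
t: 23.05
tool_pos: [0.542, -0.0843, 0.0994]
tool_rot: [-0.052, -3.141, -0.001]
ft_force: [1.0, 7.3, -0.3]
width: 0.008
gripper_force: 55.0
```

Run:
```python
from h import *
f=[]
for i in range(12):
    f.append(state()["ft_force"][1]); snapshot("top")
print(np.mean(f),np.std(f),state()["tool_pos"])
b=snapshot("scene")[:,:,::-1][155:215,190:250]
cv2.imwrite("pics/k.png",cv2.convertScaleAbs(cv2.resize(b,None,fx=8,fy=8,interpolation=2),alpha=2.2,beta=40))
```

```text
7.334413367177516 0.45053278226020477 [ 0.54198645 -0.0842802   0.09945194]
```

View pics/k.png

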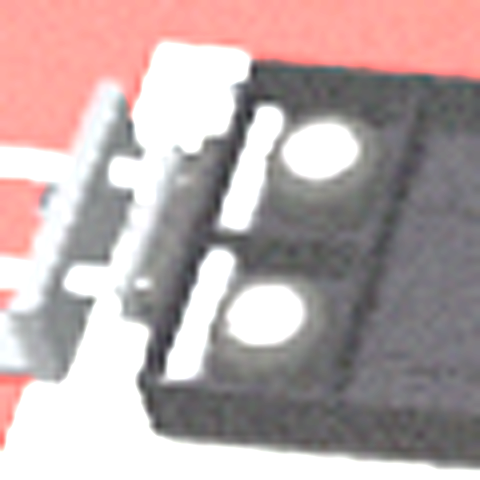

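Emit:
servo_tool(series=[[[0, -0.0002, 0], [0, 0, 0], 0.0], [[0, -0.0002, 0], [0, 0, 0], 0.0], [[0, -0.0002, 0], [0, 0, 0], 0.0], [[0, -0.0002, 0], [0, 0, 0], 0.0], [[0, -0.0002, 0], [0, 0, 0], 0.0], [[0, 0, 0], [0, 0, 0], 0.0], [[0, 0, 0], [0, 0, 0], 0.0], [[0, 0, 0], [0, 0, 0], 0.0], [[0, 0, 0], [0, 0, 0], 0.0], [[0, 0, 0], [0, 0, 0], 0.0]])

```text
t: 24.7
tool_pos: [0.542, -0.0851, 0.0994]
tool_rot: [-0.052, -3.141, -0.001]
ft_force: [1.3, 8.5, 0.4]
width: 0.0079
gripper_force: 55.0
```

Run:
```python
from h import *
f=[]
for i in range(12):
    f.append(state()["ft_force"][1]); snapshot("top")
print(np.mean(f),np.std(f),state()["tool_pos"])
```

```text
8.494278063973079 0.41499251995142683 [ 0.5419872  -0.08505223  0.09947949]
```

Emit:
servo_tool(series=[[[0, 0, 0], [0, 0, 0], 0.0], [[0, 0, 0], [0, 0, 0], 0.0], [[0, 0, 0], [0, 0, 0], 0.0], [[0, 0, 0], [0, 0, 0], 0.008], [[0, 0, 0], [0, 0, 0], 0.01], [[0, 0, 0], [0, 0, 0], 0.014], [[0, 0, 0], [0, 0, 0], 0.02], [[0, 0, 0], [0, 0, 0], 0.03], [[0, 0, 0], [0, 0, 0], 0.04], [[0, 0, 0], [0, 0, 0], 0.04]], grip_force=5)

```text
t: 26.3
tool_pos: [0.5419, -0.0859, 0.0995]
tool_rot: [0.053, 3.141, -0.0]
ft_force: [-0.1, -0.3, 0.5]
width: 0.0388
gripper_force: 0.0
```

Emit:
servo_tool(series=[[[0, 0, -0.005], [0, 0, 0], 0.04], [[0, 0, -0.01], [0, 0, 0], 0.04], [[0, 0, -0.015], [0, 0, 0], 0.04], [[0, 0, -0.02], [0, 0, 0], 0.04], [[0, 0, -0.025], [0, 0, 0], 0.04], [[0, 0, -0.025], [0, 0, 0], 0.04], [[0, 0, -0.02], [0, 0, 0], 0.04], [[0, 0, -0.01], [0, 0, 0], 0.04], [[0, 0, 0], [0, 0, 0], 0.04], [[0, 0, 0], [0, 0, 0], 0.04]])

```text
t: 27.3
tool_pos: [0.5417, -0.0857, 0.2289]
tool_rot: [-0.053, -3.141, 0.0]
ft_force: [0.1, 0.1, -0.4]
width: 0.0401
gripper_force: 0.0
```

Run:
```python
from h import *
s=state();print(s["ft_force"],s["tool_pos"],s["t"])
b=snapshot("scene")[:,:,::-1]
cv2.imwrite("pics/l_raw.png",b);b=b[150:230,180:330]
cv2.imwrite("pics/l.png",cv2.convertScaleAbs(cv2.resize(b,None,fx=5,fy=5,interpolation=2),alpha=2.0,beta=35))
```

```text
[ 0.1162385   0.12876482 -0.44610668] [ 0.54166055 -0.08573562  0.22892215] 27.3
```

View pics/l.png

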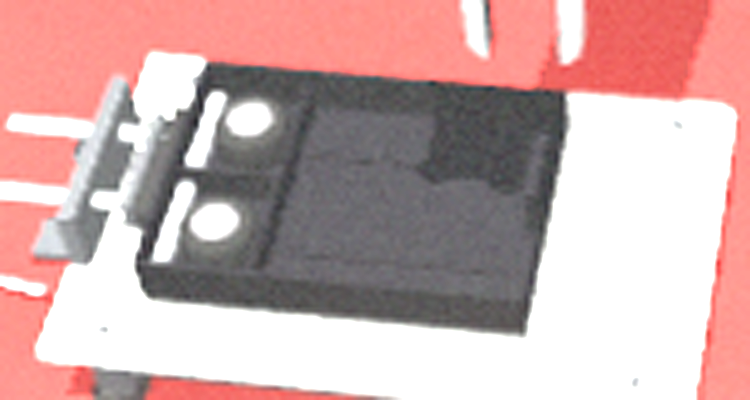

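The tray rests square on the outfeed, released, with its front wall against the pad at about (140–200, 100–260). I'm handing it in.

```bash
python3 -c "
from workcell import *
print(sign_off())"
```

```text
the job is handed in; nothing more can be done
None
```

I slid the tray across the gap onto the outfeed, pressed it gently into the sprung pad (roughly 3 N by the wrist force), then released it square and handed the job in at about 27 s; the hand-in gave no verdict, and I did not measure the pad contact again after letting go.

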